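Fit the spacer sleeve on the lock shaft and try the code

ROBOT

A 6-joint arm with a two-finger parallel gripper is mounted at the origin on the work surface. World frame = base frame: x ahead of the robot, y to its left, z up, the work surface at z = 0. Lengths are in m, angles in rad, forces in N, time in s.
With the tool pointing down it reaches from about 0.35 to 1 m from the base axis. Payload 7.1 kg.
Tool frame: the origin (TCP) lies between the finger pads; the fingertips stand 22 mm ahead of it and the grasp point (between the pads) lies 3 mm ahead of it; z points along the fingers, y is the line along which they close (so a half turn about z gives the same grasp; the last joint's range is limited). The gripper opens to 85 mm and grips with 20 to 120 N. Pads are 22 mm wide; open, the fingers measure 114 mm over their backs; the gripper's body (76 mm by 85 mm) begins 54 mm behind the grasp point. The pads swing forward as they close: fully open they stand 13 mm farther back than shut.
Start: joints at [-1.148, 0.423, 1.63, -0, 1.089, -0.019], TCP at [0.267, -0.565, 0.253] pointing down, gripper open.
Joint ranges: [-3, 3], [-0.9, 2.11], [0.09, 2.58], [-1.31, 4.45], [0.11, 2.69], [-2.54, 2.54]. Speed limits (rad/s): [2.39, 2.39, 3.01, 3.14, 3.14, 3.14].

INTERFACE

Orientations are given as a rotation vector (axis times angle).
In Python, from rig import manip gives the robot as it stands. The module is installed in compiled form; this text tells all that it offers. Calls block until the motion is done:
- manip.move_to(position, orientation): joint-space move of the TCP to a pose.
- manip.servo_line(position, orientation=None, rate=0.15): straight line of the TCP; orientation=None keeps the orientation; rate is the mean speed in m/s.
- manip.set_joints(angles): joint-space move.
- manip.command_gripper(opening, f_grip=None): finger opening in m; f_grip is the grip in N (None keeps the last); returns when the fingers have stopped.
- manip.hold(seconds).
- manip.solve_ik(position, orientation): joint angles nearest the present ones, or None.
- manip.camera(name): name is "scene" or "top"; returns a dict with "image" (400x640x3 uint8, red, green, blue), "fx", "fy", "cx", "cy" (pixels), "k1" (the pictures are not rectified: a ray, as slopes to the right and down, at radius r is drawn at 1 + k1 r^2 times it, then the intrinsics apply), "cam_to_world" (4x4, takes a point from camera to world coordinates). Camera axes: x right, y down, z forward; pixel columns grow to the right and rows downward; lengths in m; the calibration is good to about 2 mm. A picture is of the moment at which its call begins. There is no depth.
A pose or a line that the arm cannot do raises manip.IKError and nothing moves.
- manip.sign_off(): hands the job in; it is judged then, once.
Readings, each from a call of its own:
- manip.get_time(): time.
- manip.get_joint_positions(): joint angles.
- manip.get_joint_vel(): joint speeds.
- manip.get_tau(): joint torques, N m.
- manip.get_position(): TCP position.
- manip.get_ee_rot(): TCP orientation.
- manip.get_contact_force(): force on the tool from outside, world axes, zero at the start.
- manip.get_torque(): the same for the moment, N m.
- manip.get_width(): finger opening in m.
- manip.get_grip_force(): force on a finger pad.
Only numpy, scipy, OpenCV 4.12 (cv2) and the standard library are available. Lean on these libraries where they do the work, as an engineer would, in place of code of your own. Each camera call takes 0.05 s, during which the arm holds its last target. There are 200 camera calls.

TASK

Finish and test the keypad lock on the bench: slide the brass sleeve over its upright shaft, keeping hold of it (do not let it drop) until it is fully home on the lock's face, then let go. Then try the code: press the blue, the yellow and the green button, in that order, one at a time, each fully in and let out again. Do not press the red button, and leave the other loose things where they lie.

Things in the scene. Friction and masses are not known exactly. Their poses are not given: they have to be found in the camera images.
- lock: keypad door lock, face up, fixed: grey face 100 x 240 mm, 50 mm above the bench, on a dark case clamped to a plywood board 150 x 280 mm. Origin: centre of the board's underside; x across the lock, y along it, z up. Shaft 75 mm from the centre towards -y (the end with two brass bolts); 2 x 2 coloured buttons, 48 mm apart, centred 60 mm towards +y. Side clamps rise 2 mm above the face.
- lock_seat (a point): point on the lock's face at the foot of the shaft, on the shaft's axis, 50 mm above the bench; the sleeve's underside rests here; axes as the lock's
- lock_shaft_tip (a point): top of the shaft, on its axis, 46 mm above the face. The shaft is 18 mm in diameter and tapers to 12 mm over its last 5 mm
- sleeve: loose brass sleeve (plain tube, standing on end): outside diameter 34 mm, bore 21 mm, height 32 mm, 0.15 kg. Origin: centre of its underside; z along its axis, up
- sleeve_mid (a point): centre of the brass sleeve, on its axis, 16 mm above its underside
- steel_bush: loose steel bush, not wanted: outside 34 mm, bore 15 mm, height 22 mm. Origin: centre of its underside
- black_collar: loose black plastic collar, not wanted: outside 42 mm, bore 28 mm, height 18 mm. Origin: centre of its underside
- padlock: loose brass padlock lying flat, about 80 x 50 x 22 mm, bystander. Origin: under its body's centre
- screwdriver: loose screwdriver lying on the bench, bystander. Origin: under its middle
- wrench: loose wrench lying on the bench, bystander. Origin: under its middle
- tin: small blue tin, 60 mm across, 60 mm tall, standing, bystander. Origin: centre of its underside
- key: loose brass key blank lying flat, 66 mm long, 5 mm thick, bystander. Origin: under the middle of its round head
- blue (a joint): travel of the blue button, m: 0 out, 0.006 fully in (downwards); springs back; about 4 N pushes it fully in
- blue_top (a point): centre of the top of the blue button's round cap (26 mm across, top 22 mm above the lock's face when out, in a black collar 42 mm across that stands 12 mm above the face); which of the four places it has varies
- yellow (a joint): travel of the yellow button, m: 0 out, 0.006 fully in (downwards); springs back; about 4 N pushes it fully in
- yellow_top (a point): centre of the top of the yellow button's round cap (26 mm across, top 22 mm above the lock's face when out, in a black collar 42 mm across that stands 12 mm above the face); which of the four places it has varies
- green (a joint): travel of the green button, m: 0 out, 0.006 fully in (downwards); springs back; about 4 N pushes it fully in
- green_top (a point): centre of the top of the green button's round cap (26 mm across, top 22 mm above the lock's face when out, in a black collar 42 mm across that stands 12 mm above the face); which of the four places it has varies
- red (a joint): travel of the red button, m: 0 out, 0.006 fully in (downwards); springs back; about 4 N pushes it fully in
- red_top (a point): centre of the top of the red button's round cap (26 mm across, top 22 mm above the lock's face when out, in a black collar 42 mm across that stands 12 mm above the face); which of the four places it has varies
Not all that is in view belongs to the job. Several things have the shape of the sleeve; the one meant has the colours described above.

How it is judged:
On the way, in this order (a step that is already met when the one before it is completed fails the run):
1. the brass sleeve is down on the lock's face, on the shaft (within 6 mm of home), while the fingers still hold or touch it (horizontal distance between sleeve_mid and lock_seat below 0.004 m and z of sleeve_mid in the frame of lock_seat below 0.022 m and angle between the z axis of sleeve and the z axis of lock, either way round below 0.12 rad and contact force between the fingers and sleeve above 0.3 N), for 0.1 s.
2. with the sleeve home, the blue button is pressed in (over 4 of 6 mm) with no other button in (value of joint blue above 0.004 m and value of joint each of yellow, green, red below 0.002 m and horizontal distance between sleeve_mid and lock_seat below 0.004 m and z of sleeve_mid in the frame of lock_seat below 0.019 m and angle between the z axis of sleeve and the z axis of lock, either way round below 0.12 rad), for 0.05 s.
3. then the yellow button, in the same way (value of joint yellow above 0.004 m and value of joint each of blue, green, red below 0.002 m and horizontal distance between sleeve_mid and lock_seat below 0.004 m and z of sleeve_mid in the frame of lock_seat below 0.019 m and angle between the z axis of sleeve and the z axis of lock, either way round below 0.12 rad), for 0.05 s.
4. then the green button, in the same way (value of joint green above 0.004 m and value of joint each of blue, yellow, red below 0.002 m and horizontal distance between sleeve_mid and lock_seat below 0.004 m and z of sleeve_mid in the frame of lock_seat below 0.019 m and angle between the z axis of sleeve and the z axis of lock, either way round below 0.12 rad), for 0.05 s.
At the end, for the whole second after the job is handed in: The brass sleeve sits on the shaft, released and at rest, its underside within 3 mm of the lock's face, within 4 mm of the shaft's axis and 0.12 rad of upright, and all four buttons are out again (within 1.5 mm) (horizontal distance between sleeve_mid and lock_seat below 0.004 m and z of sleeve_mid in the frame of lock_seat below 0.019 m and angle between the z axis of sleeve and the z axis of lock, either way round below 0.12 rad and value of joint each of blue, yellow, green, red below 0.0015 m and linear speed of sleeve below 0.02 m/s); the robot touches nothing.
It fails at once if the red button is pressed in (over 2.5 mm) (value of joint red above 0.0025 m).
It fails at once if two buttons are pressed in at once (both over 2.5 mm) (value of joint each of blue, yellow above 0.0025 m or value of joint each of blue, green above 0.0025 m or value of joint each of yellow, green above 0.0025 m).
It fails at once if another loose thing is moved by more than 30 mm (distance of any of steel_bush, black_collar, padlock, screwdriver, wrench, tin, key from where it was at the start of the episode above 0.03 m).
It fails at once if a button is pressed in (over 2.5 mm) before the sleeve is home (value of joint any of blue, yellow, green, red above 0.0025 m and not (horizontal distance between sleeve_mid and lock_seat below 0.004 m and z of sleeve_mid in the frame of lock_seat below 0.019 m and angle between the z axis of sleeve and the z axis of lock, either way round below 0.12 rad)).
It fails at once if the sleeve is let drop down the shaft (not held, more than 8 mm from home and falling) (horizontal distance between sleeve_mid and lock_seat below 0.012 m and z of sleeve_mid in the frame of lock_seat above 0.024 m and contact force between the fingers and sleeve below 0.1 N and linear speed of sleeve above 0.1 m/s).
It also fails if it takes over 58 s, if anything falls off the work surface, if the arm or the gripper's body presses on something with over 40 N, if the wrist force passes 120 N, or if a joint passes its speed limit or range.

## Working session

There is one attempt and no reset: what is moved stays moved. The work goes in short steps, each a Python script; the robot and the scene stay as the last script left them, time stands still between calls to the robot, and variables do not carry over. Pictures are saved under pics/ and viewed, at most 10 in all, crops included, and the job is handed in when it is done.

```bash
mkdir -p pics
cat > h.py <<'E'
import numpy as np, cv2
from rig import manip
def grab(n,fn=None):
    c=manip.camera(n)
    if fn: cv2.imwrite(fn,cv2.cvtColor(c['image'],cv2.COLOR_RGB2BGR))
    return c
def ray(c,uv):
    K=np.array([[c['fx'],0,c['cx']],[0,c['fy'],c['cy']],[0,0,1.]])
    xy=cv2.undistortPoints(np.array(uv,float).reshape(-1,1,2),K,np.array([c['k1'],0,0,0,0.]))[:,0]
    # check: drawn = ray*(1+k1 r^2), OpenCV model
    T=np.array(c['cam_to_world']);d=np.c_[xy,np.ones(len(xy))]@T[:3,:3].T
    return T[:3,3],d
def onz(c,uv,z):
    o,d=ray(c,uv); return o+d*((z-o[2])/d[:,2])[:,None]
def proj(c,P):
    T=np.linalg.inv(c['cam_to_world']);q=np.atleast_2d(P)@T[:3,:3].T+T[:3,3]
    s=q[:,:2]/q[:,2:];s=s*(1+c['k1']*(s**2).sum(1,keepdims=True))
    return s*[c['fx'],c['fy']]+[c['cx'],c['cy']]
E
python3 - <<'E'
from h import *
for n in('top','scene'):
    c=grab(n,f'pics/{n}0.png');print(n,c['fx'],c['fy'],c['cx'],c['cy'],c['k1']);print(np.round(c['cam_to_world'],3))
E
```

```text
top 478.8813571550838 478.8813571550838 327.1891320012897 196.64575478058202 -0.046813971683687394
[[-1.000e-02 -9.970e-01  7.700e-02  5.010e-01]
 [-1.000e+00  1.200e-02  2.500e-02  1.000e-03]
 [-2.600e-02 -7.700e-02 -9.970e-01  1.438e+00]
 [ 0.000e+00  0.000e+00  0.000e+00  1.000e+00]]
scene 426.4785298743981 426.4785298743981 316.7444619049941 198.02740007971906 0.04010439213317466
[[ 0.568  0.636 -0.522  1.142]
 [ 0.823 -0.452  0.345 -0.373]
 [-0.017 -0.626 -0.78   0.919]
 [ 0.     0.     0.     1.   ]]
```

View pics/top0.png

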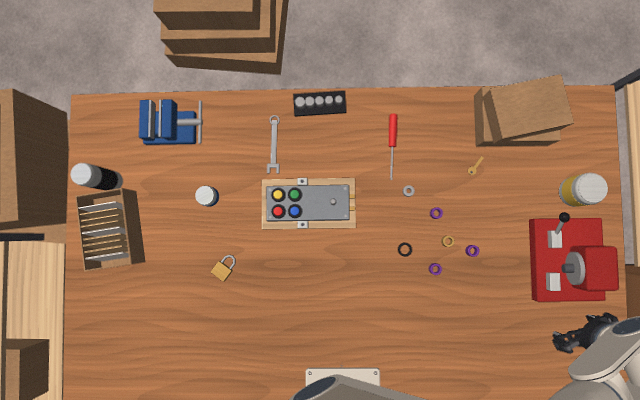

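View pics/scene0.png

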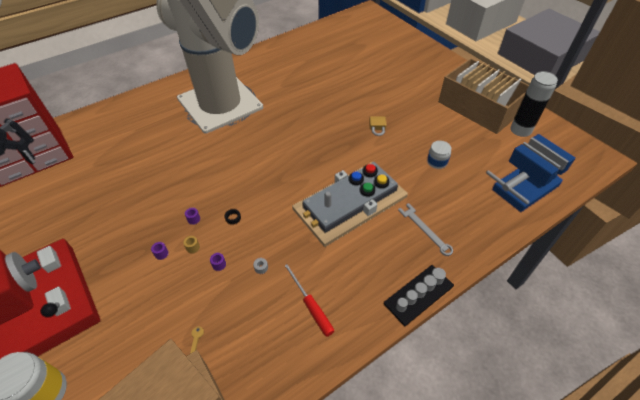

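Top view: candidates for the sleeve are the brass ring (448,241), purple rings (436,213), (472,251) and (435,269), steel bush (408,190) and black collar (405,249). The only brass-coloured tube is (448,241), which is (191,243) in scene. The lock has its shaft at (333,202) and buttons yellow (278,195), green (294,195), red (278,211), blue (294,211). I'll measure now and crop in on the choice.

```bash
cat > m.py <<'E'
from h import *
def blob(c,h,seed,r,smin=90,vmin=60):
    hsv=cv2.cvtColor(c['image'],cv2.COLOR_RGB2HSV)
    m=cv2.inRange(hsv,(h[0],smin,vmin),(h[1],255,255))
    R=np.zeros_like(m);cv2.circle(R,seed,r,255,-1);m&=R
    v,u=np.nonzero(m);return np.array([u.mean(),v.mean()]),len(u),(u.min(),u.max(),v.min(),v.max())
E
python3 - <<'E'
from m import *
t=manip.camera('top');s=manip.camera('scene')
bt={'yellow':((20,34),(278,195),(382,180)),'green':((40,85),(294,195),(368,187)),'red':((0,6),(278,211),(370,169)),'blue':((105,125),(294,211),(356,176))}
for k,(h,a,b) in bt.items():
    sm=150 if k in('yellow','red') else 90
    p,n,_=blob(t,h,a,9,sm);q,n2,_=blob(s,h,b,11,sm)
    print(k,p.round(1),n,q.round(1),n2,onz(t,p,.072).round(4),onz(s,q,.072).round(4))
def crop(c,u,v,w,f,z):
    i=c['image'][v-w:v+w,u-w:u+w];return cv2.cvtColor(cv2.resize(i,None,fx=z,fy=z,interpolation=cv2.INTER_CUBIC),cv2.COLOR_RGB2BGR)
cv2.imwrite('pics/c1.png',np.hstack([crop(t,448,241,20,0,10),crop(s,191,243,20,0,10)]))
cv2.imwrite('pics/c2.png',np.hstack([crop(t,333,202,25,0,8),crop(s,326,200,25,0,8)]))
cv2.imwrite('pics/c12.png',np.vstack([cv2.imread('pics/c1.png')[:, :800],cv2.imread('pics/c2.png')])[:, :])
i=cv2.imread('pics/c12.png');cv2.imwrite('pics/c12.png',cv2.resize(i,(600,600)))
for n,uv in dict(sl=(448,241),p1=(436,213),p2=(472,251),p3=(435,269),bl=(405,249),st=(408,190)).items(): print(n,onz(t,uv,.025).round(3))
E
```

```text
yellow [277.3 194. ] 65 [381.8 179. ] 81 [[0.616  0.1792 0.072 ]] [[0.6216 0.1772 0.072 ]]
green [294.1 193.9] 67 [367.7 186.7] 72 [[0.6158 0.1309 0.072 ]] [[0.6207 0.1306 0.072 ]]
red [277.5 210.6] 66 [370.  168.1] 74 [[0.5684 0.1788 0.072 ]] [[0.5735 0.1767 0.072 ]]
blue [294.2 210.6] 77 [356.1 175.9] 82 [[0.568  0.1309 0.072 ]] [[0.5738 0.1294 0.072 ]]
sl [[ 0.476 -0.316  0.025]]
p1 [[ 0.558 -0.283  0.025]]
p2 [[ 0.446 -0.385  0.025]]
p3 [[ 0.395 -0.275  0.025]]
bl [[ 0.454 -0.189  0.025]]
st [[ 0.627 -0.202  0.025]]
```

View pics/c12.png

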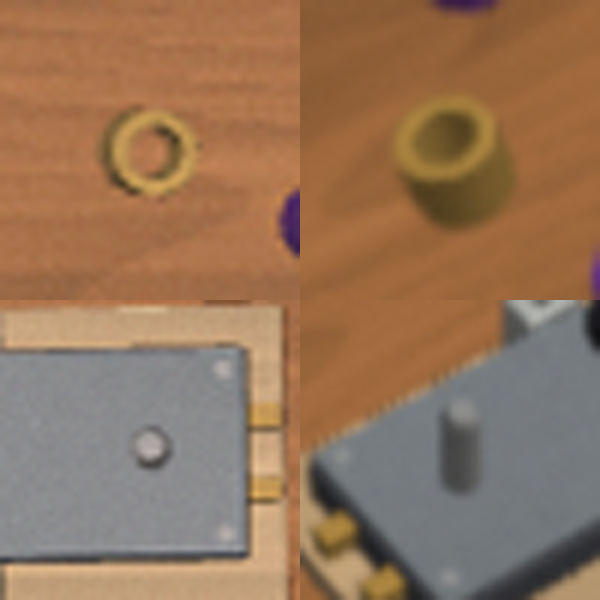

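The crop confirms a brass tube: top-view rim centre about (448.0,240.6), scene rim centre about (190.1,240.8). The shaft tip is about (332.7,200.8) in top and (327.5,192.8) in scene.

Run:
```python
from m import *
from scipy.spatial.transform import Rotation as R
t=manip.camera('top');s=manip.camera('scene')
def tri(a,b):
    o1,d1=ray(t,a);o2,d2=ray(s,b);d1=d1[0];d2=d2[0]
    k=np.linalg.lstsq(np.c_[d1,-d2],o2-o1,rcond=None)[0];A=o1+k[0]*d1;B=o2+k[1]*d2
    return ((A+B)/2).round(4),np.linalg.norm(A-B).round(4)
for n,a,b,z in(('sl',(448,240.6),(190.1,240.8),.032),('sh',(332.7,200.8),(327.5,192.8),.096)):
    print(n,onz(t,a,z).round(4),onz(s,b,z).round(4),*tri(a,b))
    # refine: top view bright low-variance blob around
for n,(u,v),f in(('sl',(448,241),lambda h,g:cv2.inRange(h,(18,90,130),(32,255,255))),('sh',(333,201),lambda h,g:((g>150)*255).astype(np.uint8))):
    P=t['image'];h=cv2.cvtColor(P,cv2.COLOR_RGB2HSV);g=cv2.cvtColor(P,cv2.COLOR_RGB2GRAY)
    m=f(h,g)[v-8:v+9,u-8:u+9];ct=max(cv2.findContours(m,0,1)[0],key=cv2.contourArea)
    (x,y),r=cv2.minEnclosingCircle(ct);M=cv2.moments(ct);print(n,x+u-8,y+v-8,r,M['m10']/M['m00']+u-8,M['m01']/M['m00']+v-8)
for yaw in(0,.3,.6,.9,1.2,1.57,-.3,-.6,-.9,-1.2):
    o=(R.from_euler('z',yaw)*R.from_euler('x',np.pi)).as_rotvec()
    print(yaw,[np.round(manip.solve_ik(p,o),2) if manip.solve_ik(p,o) is not None else None for p in((.476,-.316,.02),(.592,.02,.08))])
print(R.from_rotvec(manip.get_ee_rot()).as_matrix().round(2))
```

```text
sl [[ 0.477  -0.3141  0.032 ]] [[ 0.4787 -0.3131  0.032 ]] [ 0.4772 -0.3137  0.0305] 0.0015
sh [[0.593 0.02  0.096]] [[0.5932 0.0223 0.096 ]] [0.5935 0.0208 0.0972] 0.002
sl 447.86708879470825 240.80379724502563 5.617023468017578 447.9345238095238 240.81349206349205
sh 332.69999980926514 200.69999980926514 1.8385779857635498 332.5128205128205 200.74358974358975
0 [array([-0.61,  0.7 ,  1.84, -0.  ,  0.6 ,  0.96]), array([ 0.01,  0.62,  1.79, -0.  ,  0.73,  1.58])]
0.3 [array([-0.61,  0.7 ,  1.84,  0.  ,  0.6 ,  0.66]), array([0.01, 0.62, 1.79, 0.  , 0.73, 1.28])]
0.6 [array([-0.61,  0.7 ,  1.84, -0.  ,  0.6 ,  0.36]), array([ 0.01,  0.62,  1.79, -0.  ,  0.73,  0.98])]
0.9 [array([-0.61,  0.7 ,  1.84, -0.  ,  0.6 ,  0.06]), array([ 0.01,  0.62,  1.79, -0.  ,  0.73,  0.68])]
1.2 [array([-0.61,  0.7 ,  1.84, -0.  ,  0.6 , -0.24]), array([ 0.01,  0.62,  1.79, -0.  ,  0.73,  0.38])]
1.57 [array([-0.61,  0.7 ,  1.84, -0.  ,  0.6 , -0.61]), array([ 0.01,  0.62,  1.79, -0.  ,  0.73,  0.01])]
-0.3 [array([-0.61,  0.7 ,  1.84,  0.  ,  0.6 ,  1.26]), array([0.01, 0.62, 1.79, 0.  , 0.73, 1.88])]
-0.6 [array([-0.61,  0.7 ,  1.84, -0.  ,  0.6 ,  1.56]), array([ 0.01,  0.62,  1.79, -0.  ,  0.73,  2.18])]
-0.9 [array([-0.61,  0.7 ,  1.84, -0.  ,  0.6 ,  1.86]), array([ 0.01,  0.62,  1.79, -0.  ,  0.73,  2.48])]
-1.2 [array([-0.61,  0.7 ,  1.84, -0.  ,  0.6 ,  2.16]), None]
[[ 0.9   0.43 -0.  ]
 [ 0.43 -0.9   0.  ]
 [ 0.   -0.   -1.  ]]
```

```bash
cat >> h.py <<'E'
from scipy.spatial.transform import Rotation as R
def ori(yaw): return (R.from_euler('z',yaw)*R.from_euler('x',np.pi)).as_rotvec()
def st(tag=''): print(tag,'t',round(manip.get_time(),2),'p',np.round(manip.get_position(),4),'F',np.round(manip.get_contact_force(),1),'w',round(manip.get_width(),4),'g',np.round(manip.get_grip_force(),1))
E
python3 - <<'E'
from h import *
o=ori(.35)
manip.command_gripper(.06,40)
manip.move_to([.4775,-.3138,.12],o);st()
manip.servo_line([.4775,-.3138,.025],rate=.1);st('down')
manip.command_gripper(.02,40);st('grip')
manip.servo_line([.4775,-.3138,.16],rate=.15);st('up')
manip.move_to([.593,.0205,.19],ori(.35));st('over')
t=grab('top');s=grab('scene')
def crop(c,P,w):
    u,v=proj(c,P)[0].astype(int);print(u-w,v-w);i=c['image'][v-w:v+w,u-w:u+w];return cv2.cvtColor(cv2.resize(i,(400,400),interpolation=cv2.INTER_CUBIC),cv2.COLOR_RGB2BGR)
P=[.593,.0205,.15]
cv2.imwrite('pics/g1.png',np.hstack([crop(t,P,40),crop(s,P,40)]))
E
```

```text
t 2.0 p [ 0.4776 -0.3148  0.1205] F [-0.3 -0.3  0.2] w 0.0598 g 0.0
down t 3.1 p [ 0.4779 -0.3141  0.0255] F [ 0.6  0.4 -0. ] w 0.0598 g 0.0
grip t 3.46 p [ 0.4779 -0.3141  0.0259] F [ 0.2 -0.5  6.1] w 0.0331 g 39.5
up t 4.51 p [ 0.4769 -0.3134  0.1592] F [-0.  -0.4 -2.1] w 0.0334 g 39.8
over t 5.84 p [0.5928 0.0195 0.1897] F [ 0.3 -0.1 -2. ] w 0.0335 g 39.8
292 159
286 138
```

View pics/g1.png

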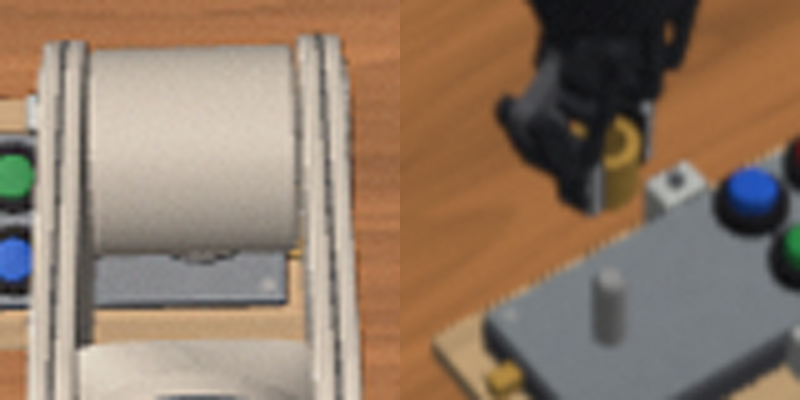

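The scene view shows the sleeve upright in the fingers at about (605,165) in the crop, with the bare shaft below. I'll lower in small steps, correcting for the arm's offset and watching the force.

```bash
cat >> h.py <<'E'
def goto(P,rate=.1,n=1):
    P=np.array(P,float);c=P.copy()
    manip.servo_line(c,rate=rate)
    for _ in range(n):
        manip.hold(.1);c=c+(P-manip.get_position());manip.servo_line(c,rate=.05)
    return c
E
python3 - <<'E'
from h import *
S=[.593,.0205]
manip.move_to([*S,.15],ori(-.59))
goto([*S,.126]);manip.hold(.2);st('above')
c=grab('scene');f0=manip.get_contact_force()
for k,z in enumerate((.120,.116,.112,.108)):
    manip.servo_line([*S,z],rate=.03);manip.hold(.1);st()
    if np.abs(manip.get_contact_force()-f0).max()>8: print('stop');break
c2=grab('scene')
def crop(c,P,w):
    u,v=proj(c,P)[0].astype(int);print(u-w,v-w);i=c['image'][v-w:v+w,u-w:u+w];return cv2.cvtColor(cv2.resize(i,(400,400),interpolation=cv2.INTER_CUBIC),cv2.COLOR_RGB2BGR)
P=[.593,.0205,.11]
cv2.imwrite('pics/g2.png',np.hstack([crop(c,P,25),crop(c2,P,25)]))
E
```

```text
above t 7.78 p [0.5928 0.0205 0.1259] F [ 0.1  0.2 -1.9] w 0.0333 g 39.9
 t 8.28 p [0.593  0.0205 0.1199] F [-0.4 -0.2 -2.4] w 0.0339 g 39.9
 t 8.66 p [0.593  0.0205 0.116 ] F [ 0.5 -0.2 -1.5] w 0.0333 g 39.9
 t 9.04 p [0.593  0.0205 0.1119] F [ 0.3 -0.5 -2.3] w 0.0335 g 39.9
 t 9.43 p [0.593  0.0205 0.1079] F [ 0.  -0.2 -1.2] w 0.0333 g 39.9
301 164
301 164
```

View pics/g2.png

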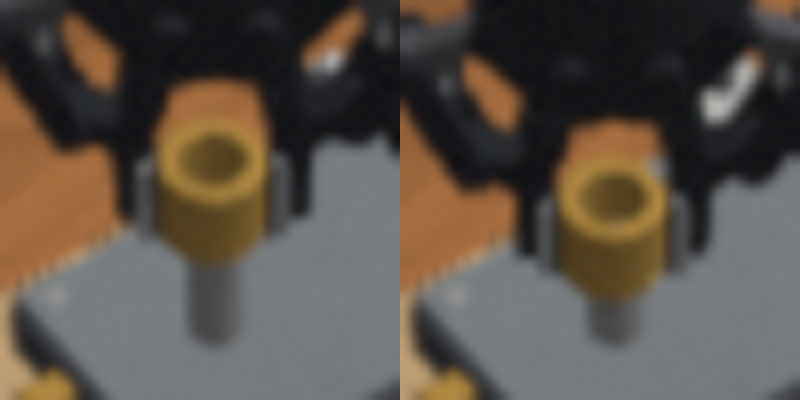

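The sleeve is centred on the shaft and threaded with no contact force. Next I lower it to the face and find home by force.

Run:
```python
from h import *
S=[.593,.0205]
for z in (.098,.088,.080):
    manip.servo_line([*S,z],rate=.04);st()
    if np.abs(manip.get_contact_force()).max()>12: print('force');raise SystemExit
z=.080
while z>.0725:
    z-=.0007;manip.servo_line([*S,z],rate=.02);f=manip.get_contact_force()
    if f[2]>7: break
manip.hold(.4);st('home')
```

```text
t 9.88 p [0.593  0.0205 0.0976] F [ 1.5 -0.8 -1.7] w 0.0334 g 39.9
 t 10.28 p [0.593  0.0205 0.0877] F [ 1.5 -0.4 -2.2] w 0.0333 g 39.9
 t 10.62 p [0.593  0.0205 0.0797] F [ 0.4 -0.8 -2.3] w 0.0335 g 39.9
home t 12.78 p [0.593  0.0205 0.0759] F [-1.4 -0.   7.7] w 0.0332 g 40.8
```

Run:
```python
from h import *
S=[.593,.0205]
manip.command_gripper(.06);st('open')
manip.servo_line([*S,.15],rate=.12);st('up')
s=grab('scene')
manip.command_gripper(0.0,40);st('shut')
def crop(c,P,w):
    u,v=proj(c,P)[0].astype(int);i=c['image'][v-w:v+w,u-w:u+w];return cv2.cvtColor(cv2.resize(i,(400,400),interpolation=cv2.INTER_CUBIC),cv2.COLOR_RGB2BGR)
cv2.imwrite('pics/r1.png',crop(s,[.593,.04,.07],40))
manip.move_to([.569,.1315,.13],ori(-.59+np.pi/2));manip.hold(.2);st('over blue')
```

```text
open t 13.15 p [0.5928 0.0205 0.0749] F [-0.4 -0.1  0.3] w 0.0596 g 0.0
up t 13.93 p [0.5926 0.0205 0.1496] F [ 0.1 -1.1 -0.9] w 0.0596 g 0.0
shut t 14.57 p [0.593  0.0205 0.15  ] F [-0.6 -0.7 -1.1] w 0.0 g 0.0
over blue t 16.02 p [0.5692 0.1312 0.1301] F [-0.4 -0.5 -0.5] w -0.0001 g 0.0
```

View pics/r1.png

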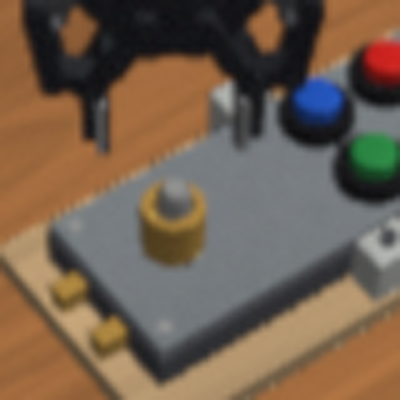

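The sleeve sits home at (172,235) in the crop, with the shaft tip showing above it and the fingers clear. Now I press the buttons, watching force against depth.

Run:
```python
from h import *
B=dict(blue=(.569,.1315),yellow=(.617,.1795),green=(.617,.1315))
for n,b in B.items():
    manip.servo_line([*b,.125],rate=.12);manip.hold(.15)
    f0=manip.get_contact_force()[2];L=[];z=.0965;manip.servo_line([*b,z],rate=.06)
    while z>.0845:
        z-=.001;manip.servo_line([*b,z],rate=.03)
        f=manip.get_contact_force()[2]-f0;L.append((round(float(manip.get_position()[2]),4),round(float(f),1)))
        if f>9: break
    manip.hold(.2);st(n);print(L)
    manip.servo_line([*b,.125],rate=.1);manip.hold(.1);st()
    if not(f>9 and L[-1][0]<.0895): print('check');break
```

```text
blue t 19.5 p [0.5692 0.1315 0.088 ] F [-0.8 -0.   8.4] w 0.0001 g 4.1
[(0.0958, 0.7), (0.0945, 0.6), (0.0936, 2.1), (0.0926, 2.2), (0.0916, 4.3), (0.0905, 4.9), (0.0895, 4.9), (0.0885, 4.7), (0.088, 10.2)]
 t 20.12 p [0.5684 0.1313 0.1243] F [0.  0.5 0.5] w 0.0001 g 0.0
yellow t 24.32 p [0.6172 0.1795 0.0879] F [-3.1 -0.5 15.2] w -0.0001 g 7.2
[(0.0957, 0.6), (0.0946, -0.8), (0.0936, 1.4), (0.0926, 2.1), (0.0916, 2.6), (0.0906, 3.1), (0.0896, 3.6), (0.0886, 3.3), (0.088, 7.5), (0.0879, 14.3)]
 t 24.95 p [0.6164 0.1793 0.1242] F [-0.2  0.2  0.1] w -0.0 g 0.0
green t 28.98 p [0.6172 0.1315 0.0879] F [-2.9 -0.7 14.9] w 0.0001 g 7.4
[(0.0958, 0.6), (0.0946, 0.3), (0.0936, 2.2), (0.0926, 2.2), (0.0916, 3.5), (0.0905, 2.9), (0.0896, 3.6), (0.0885, 4.3), (0.088, 8.4), (0.0879, 16.3)]
 t 29.61 p [0.6163 0.1314 0.1242] F [ 0.1 -0.1 -0.2] w -0.0001 g 0.0
```

Each of the three buttons met a hard stop at 6 mm of travel and was let out again. I'll retreat and hand in.

Run:
```python
from h import *
manip.servo_line([.617,.1315,.22],rate=.15);manip.hold(.3);st()
print(manip.sign_off())
```

```text
t 30.69 p [0.6167 0.1314 0.2191] F [ 0.5 -0.3 -0.3] w -0.0002 g 0.0
the job is handed in; nothing more can be done
None
```

The job is handed in at about 31 s: the brass sleeve was held all the way down to the lock's face and then released, and blue, yellow and green were each pressed fully in and let out in that order; the hand-in returned no verdict.

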